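# Free the touch-latch lid and spring it ajar

## Task

A tin canister is standing on one of the two touch-latch lids in the top of the low oak cabinet: push it sideways with the fingers, without lifting or tipping it, until it stands wholly on the fixed middle deck between the lids. Then press down the front of the lid it stood on, over the brass spot, until the latch gives, and take the hand away so that the lid springs ajar and stays so. Leave the bear cub standing on its own shut lid and everything else in its place.

Things in the scene. Friction and masses are not known exactly. Their poses are not given: they have to be found in the camera images.
- cabinet: Fixed low oak cabinet, 207 x 462 x 90 mm high. Origin on the table under it; x points away from the robot (front at x -112), y to the robot's left, yaw up to 0.25 rad. In its flat top, 90 mm up: two inset lids (x -97 to 33; y 67 to 217 left, -217 to -67 right), between them the fixed middle deck (y -65 to 65), behind a fixed back rail (x 35 to 95) with ornaments. All flush within 1 mm: things slide across.
- canister: Loose screw-top tin canister, upright cylinder of 64 mm diameter, its ribbed screw cap 67 mm; 60 mm tall; 0.16 to 0.28 kg; origin at the centre of its underside, z up. It starts on one of the two lids, near that lid's middle. It is wholly on the middle deck when its axis is within 34 mm of the cabinet's middle (cabinet y = 0).
- bear: Loose seated ceramic bear cub, 56 mm across, 79 mm tall, origin at the centre of its underside. It starts on the other lid and must stay there.
- lid_left (a joint): Hinge of the left lid (robot's left; 130 x 150 x 10 mm), rad; the hinge is its far edge. 0 = shut and flush, positive = front edge raised, negative = pressed in. Pressing the front down takes about 4 N; the latch gives at -0.04 (5 mm in) and the stop is at -0.05 (6 mm in; press with about 10 N to be sure). Let go, a spring lifts it to about 0.3 (front edge 38 mm up) and it stays there.
- lid_right (a joint): Hinge of the right lid (robot's right; 130 x 150 x 10 mm), rad; the hinge is its far edge. 0 = shut and flush, positive = front edge raised, negative = pressed in. Pressing the front down takes about 4 N; the latch gives at -0.04 (5 mm in) and the stop is at -0.05 (6 mm in; press with about 10 N to be sure). Let go, a spring lifts it to about 0.3 (front edge 38 mm up) and it stays there.
- lid_left_spot (a point): Centre of the flush brass touch spot (22 mm across) on the top of the left lid, 16 mm in from its front edge, midway along it; moves with the lid. Press here.
- lid_right_spot (a point): Centre of the flush brass touch spot (22 mm across) on the top of the right lid, 16 mm in from its front edge, midway along it; moves with the lid. Press here.
- weathervane: Bystander: copper weathervane figure, a cockerel and arrow on a rod and a 44 mm round foot, 105 mm tall, arrow 97 mm long; origin under its foot. It stands on the cabinet's back rail, in any of three places.
- globe: Bystander: blue glass globe, 58 mm, with a small flat foot; origin under the foot. It stands on the cabinet's back rail, in any of three places.
- beech_base: Bystander: turned beech base, 52 mm across, 22 mm high; origin under its middle. It stands on the cabinet's back rail, in any of three places.
- glue_jar: Bystander: jar, 60 mm across, 75 mm high, on the table left of the cabinet; origin under its middle.
- brush: Bystander: brush lying on the table right of the cabinet.
- spare_base: Bystander: larger turned beech base, 68 mm across, 29 mm high, on the table right of the cabinet; origin under its middle.
There are look-alikes about, which are no part of the job. Leave any green look-alike of the bear alone. What is shaped like the canister but red is not meant.

How it is judged:
By the outcome, as a careful person would: the job done as asked, in the order asked, and still so for the second after the job is handed in, with the robot touching nothing.
It also fails if it takes over 48 s, if anything falls off the work surface, if the arm or the gripper's body presses on something with over 40 N, if the wrist force passes 120 N, or if a joint passes its speed limit or range.

## Robot

A 6-joint arm with a two-finger parallel gripper is mounted at the origin on the work surface. World frame = base frame: x ahead of the robot, y to its left, z up, the work surface at z = 0. Lengths are in m, angles in rad, forces in N, time in s.
With the tool pointing down it reaches from about 0.4 to 0.825 m from the base axis. Payload 7 kg.
Tool frame: the origin (TCP) lies on the centre line of the jaws, within the pads' length; the fingertips stand 22 mm ahead of it and the grasp point (between the pads) lies 3 mm ahead of it; z points along the fingers, y is the line along which they close (so a half turn about z gives the same grasp; the last joint's range is limited). The gripper opens to 88 mm and grips with 3 to 60 N. Pads are 19 mm wide; open, the fingers measure 130 mm over their backs; the gripper's body (78 mm by 193 mm) begins 47 mm behind the grasp point.
Start: joints at [-1.02, 0.359, 0.012, 0, -1.224, -0.288], TCP at [0.175, -0.652, 0.209] pointing down, gripper open.
Joint ranges: [-3.07, 3.07], [-1.43, 2.12], [-1.02, 1.25], [-3.03, 1.67], [-3.05, -0], [-3.03, 3.03]. Speed limits (rad/s): [2.39, 2.39, 3.01, 3.14, 3.14, 3.14].

## Interface

Orientations are given as [roll, pitch, yaw] about the fixed x, y, z axes, in that order (R = Rz(yaw) Ry(pitch) Rx(roll)).
In Python, from station import monitor, viewer, order gives the robot as it stands. The module is installed in compiled form; this text tells all that it offers.
- The arm moves only by the tool servo_tool, never from a script. Its argument "targets" is a list of rows, each an object with "angular": the turn, a rotation vector about the tool's x, y, z in degrees, a list of three; "xyz": the shift along the tool's x, y, z in cm, a list of three; "claw": the finger opening in cm, from 0 to 8.76. A call has 1 to 20 rows; each row shifts and turns the commanded pose from where the row before left it, along the tool's axes as they then stand; what a row does not reach is not made up. A row lasts 1/10 s, in which the tool goes at most 50 mm and 8.59 degrees, less where a joint would pass 70% of its speed; a pose out of reach is approached as far as the arm can. A call is refused whole if a number of a shift passes 5 or a number of a turn 8.59, either way. A call with a gripper value outside its range is refused whole. The fingers move at their own pace and stop on an object; "force" is the grip in N (left out, the last holds). Time passes only in rows, so rows that do not move let the fingers close. It gives the time, the measured TCP pose, the force, the opening and the grip force at its end, in the units of the state.
- monitor.get_state(): the state, without advancing time (a new reading comes with each control period).
- viewer.grab_frame(name): name is "scene" or "top" or "wrist"; returns a dict with "color" (384x512x3 uint8, blue, green, red), "fovy" (degrees; the focal length in pixels is half the picture's height over the tangent of half this angle, whatever the lens; pixels are square), "cx", "cy" (the principal point, pixels), "R" (3x3) and "t" (3): a world point X has camera coordinates R X + t. Camera axes: x right, y down, z forward; pixel columns grow to the right and rows downward; lengths in m; the calibration is good to about 2 mm. A picture is of the moment at which its call begins. There is no depth.
- order.job_done(): hands the job in; it is judged then, once.
The state is a dict: "t": time; "q": joint angles; "qd": joint speeds; "joint_efforts": joint torques, N m; "eef_pos": TCP position; "ee_rot": TCP orientation; "force": force on the tool from outside, world axes, zero at the start; "moment": the same for the moment, N m; "width": finger opening in m; "gripper_force": force on a finger pad.
Only numpy, scipy, OpenCV 4.12 (cv2) and the standard library are available. Lean on these libraries where they do the work, as an engineer would, in place of code of your own. Each camera call takes 0.05 s, during which the arm holds its last target. There are 200 camera calls.

## Working session

There is one attempt and no reset: what is moved stays moved. The work goes in short steps, Python scripts to look and compute and a tool call to move; the robot and the scene stay as the last step left them, time stands still between calls to the robot, and variables do not carry over. Pictures are saved under pics/ and viewed, at most 10 in all, crops included, and the job is handed in when it is done.

Besides the shell and the picture viewer there is one more tool, called after "Emit:" as name(argument=value, ...) on one line, values as JSON. servo_tool: Moves the arm, as the interface text tells. Its arguments: {"type":"object","properties":{"targets":{"type":"array"},"force":{"type":"number"}},"required":["targets"]}

```bash
mkdir -p pics
cat > h.py <<'E'
import numpy as np, cv2
from station import monitor, viewer, order
def grab(n):
    f=viewer.grab_frame(n); f['f']=f['color'].shape[0]/2/np.tan(np.radians(f['fovy'])/2); return f
def ray(f,u,v,z):
    d=np.asarray(f['R']).T@np.array([(u-f['cx'])/f['f'],(v-f['cy'])/f['f'],1]); c=-np.asarray(f['R']).T@np.asarray(f['t'])
    return c+d*(z-c[2])/d[2]
def proj(f,X):
    p=np.asarray(f['R'])@np.asarray(X)+np.asarray(f['t']); return p[:2]/p[2]*f['f']+[f['cx'],f['cy']]
E
python3 - <<'E'
from h import *
import pickle
fs={n:grab(n) for n in("top","scene")}
pickle.dump(fs,open('f0.pkl','wb'))
for n,f in fs.items():
    cv2.imwrite(f'pics/{n}0.png',f['color']); print(n,f['fovy'],f['cx'],f['cy'],np.round(-np.array(f['R']).T@f['t'],3))
print(monitor.get_state())
E
```

```text
top 47.74771870961755 250.53642006208565 194.29864707613615 [0.394 0.005 1.248]
scene 56.19141675540969 256.14839610625756 191.9837009990517 [ 1.291 -0.679  0.804]
{'t': 0.1, 'q': array([-1.01990984e+00,  3.59322372e-01,  1.11798501e-02, -2.85190887e-04,
       -1.22409121e+00, -2.88076426e-01]), 'qd': array([-0.00047463,  0.00010453,  0.00222969,  0.00157512,  0.00271095,
        0.00019526]), 'joint_efforts': array([ 5.67482020e-04, -5.84165812e+01,  2.93747592e+01,  7.01534808e+00,
        1.01693082e-02, -7.68873792e-05]), 'eef_pos': array([ 0.17520003, -0.65140812,  0.20782878]), 'ee_rot': array([ 3.14013830e+00, -1.51348583e-04, -2.87887958e+00]), 'force': array([0.41197274, 0.11683644, 0.21533419]), 'moment': array([0.00387347, 0.04881931, 0.00855617]), 'gripper_force': 0.0, 'width': 0.08734487518078676}
```

View pics/top0.png

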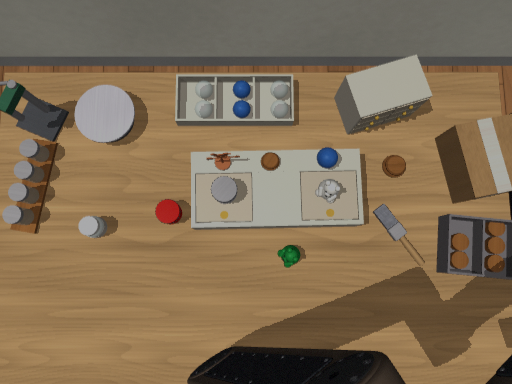

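View pics/scene0.png

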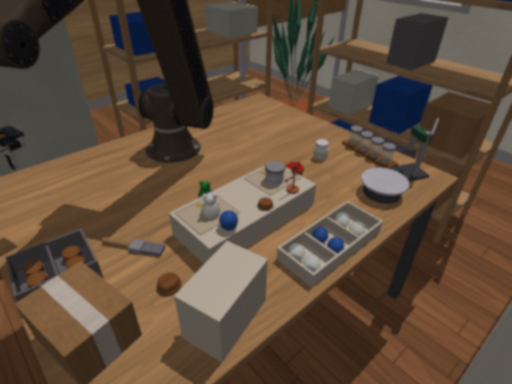

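The top view shows the cabinet at u 190–362, v 150–228. There are several canister-like things:
- grey tin at (224,189), on the left lid
- red one at (168,211), on the table
- glue jar at (92,227)
- grey cans at (14–30,150–215), in a rack

The grey tin on the lid fits the description, being the only unpainted one standing on a lid. The white bear is at (328,190) on the right lid, and the green look-alike is at (290,256).

Run:
```python
from h import *
import pickle
f=pickle.load(open('f0.pkl','rb'))['top']; im=f['color']
c=cv2.resize(im[140:275,150:370],None,fx=3.6,fy=3.6,interpolation=cv2.INTER_CUBIC); cv2.imwrite('pics/crop.png',c)
hsv=cv2.cvtColor(im,cv2.COLOR_BGR2HSV)
# brass spots
m=cv2.inRange(hsv,(15,140,120),(32,255,255)); m[:150]=0;m[230:]=0;m[:,:190]=0;m[:,362:]=0
n,l,s,ce=cv2.connectedComponentsWithStats(m)
for i in range(1,n):
    if s[i,4]>8: print('spot',ce[i],s[i],ray(f,*ce[i],.09))
# cabinet top: low saturation bright
print(hsv[215,280],hsv[200,210],hsv[189,224],hsv[217,224])
m=cv2.inRange(hsv,(0,0,140),(40,75,255)); m[:145]=0;m[235:]=0;m[:,:180]=0;m[:,370:]=0
m=cv2.morphologyEx(m,cv2.MORPH_OPEN,np.ones((3,3)))
cs,_=cv2.findContours(m,0,1); k=max(cs,key=cv2.contourArea); r=cv2.minAreaRect(k)
b=cv2.boxPoints(r); P=np.array([ray(f,*p,.09) for p in b]); print(b,P,np.linalg.norm(P-np.roll(P,1,0),axis=1),P.mean(0))
```

```text
spot [329.72093023 212.27906977] [326 209   8   7  43] [ 0.51007397 -0.21182077  0.09      ]
spot [223.8974359  214.51282051] [220 212   8   6  39] [0.50436177 0.07199671 0.09      ]
[ 30  15 169] [ 19  41 170] [165   4 139] [ 22 164 171]
[[189.48663 151.33025]
 [361.57782 147.88844]
 [363.0948  223.73811]
 [191.0036  227.17992]] [[ 0.67780105  0.16730579  0.09      ]
 [ 0.68725068 -0.30405404  0.09      ]
 [ 0.47921375 -0.30028527  0.09      ]
 [ 0.47055983  0.15944593  0.09      ]] [0.20739021 0.47145454 0.20807107 0.45981265] [ 0.57870633 -0.0693969   0.09      ]
```

View pics/crop.png

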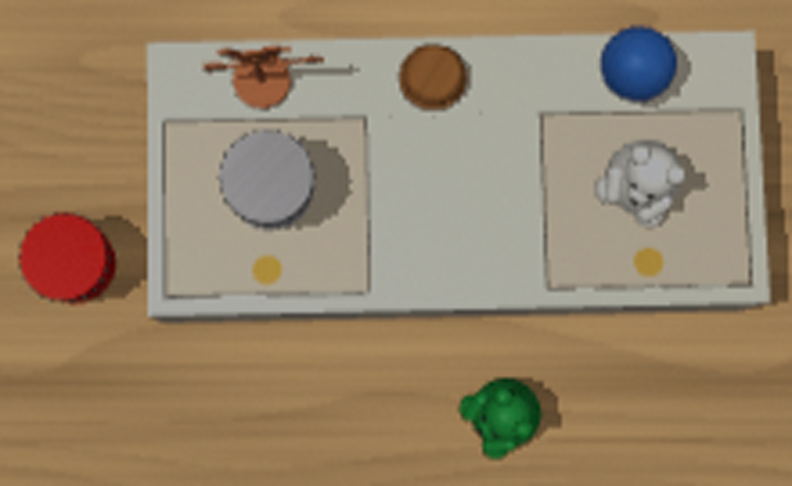

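The crop confirms it: the grey ribbed-cap tin stands on the left lid, and the bear is white. Next I measure the canister and bear positions.

Run:
```python
from h import *
import pickle
fs=pickle.load(open('f0.pkl','rb'));f=fs['top'];im=f['color']
hsv=cv2.cvtColor(im,cv2.COLOR_BGR2HSV)
R=ray(f,329.7,212.3,.09);L=ray(f,223.9,214.5,.09);d=(L-R)[:2];yaw=np.arctan2(-d[0],d[1]);ex=np.array([np.cos(yaw),np.sin(yaw)]);ey=np.array([-ex[1],ex[0]])
O=((L+R)/2)[:2]+.081*ex;print('yaw',yaw,'O',O,np.linalg.norm(d))
cab=lambda p:np.array([(p[:2]-O)@ex,(p[:2]-O)@ey])
def blob(x0,x1,y0,y1,z,lo,hi):
    m=np.zeros(im.shape[:2],np.uint8);m[y0:y1,x0:x1]=cv2.inRange(hsv,lo,hi)[y0:y1,x0:x1]
    m=cv2.morphologyEx(m,cv2.MORPH_OPEN,np.ones((3,3)))
    k=max(cv2.findContours(m,0,1)[0],key=cv2.contourArea);(u,v),r=cv2.minEnclosingCircle(k)
    X=ray(f,u,v,z);D=2*np.linalg.norm(ray(f,u+r,v,z)-X)
    print((u,v,r),X,'diam',D,'cab',cab(X)); return X
blob(205,245,172,210,.15,(0,0,100),(180,18,255))
blob(310,345,170,208,.14,(0,0,100),(180,18,255))
blob(205,235,150,172,.10,(0,110,80),(15,255,255))
blob(312,345,145,172,.12,(100,110,30),(130,255,255))
# scene-view check of canister top
g=fs['scene'];print(proj(g,np.append(O+.142*ey-.03*ex,.15)))
```

```text
yaw 0.019808349420462428 O [ 0.58819104 -0.0682821 ] 0.28380880717050655
(223.4166717529297, 188.4166717529297, 12.923483848571777) [0.56571118 0.0702647  0.15      ] diam 0.0661993094007784 cab [-0.01973125  0.13896488]
(327.5, 190.5, 12.020915031433105) [ 0.56160486 -0.19823541  0.14      ] diam 0.062214345549862674 cab [-0.02915496 -0.12940123]
(222.2769775390625, 161.37770080566406, 8.022773742675781) [0.64748943 0.07684077 0.1       ] diam 0.043350089118356375 cab [0.06216121 0.14391987]
(327.0, 157.14285278320312, 10.2271146774292) [ 0.65442353 -0.20296065  0.12      ] diam 0.054483684285282656 cab [ 0.06355191 -0.135964  ]
[273.12764186 163.92900563]
```

Emit:
servo_tool(targets=[{"xyz":[0,0,-2.5],"angular":[0,0,3.5],"claw":8.76},{"xyz":[0,0,-2.5],"angular":[0,0,3.5],"claw":8.76},{"xyz":[0,0,-2.5],"angular":[0,0,3.5],"claw":8.76},{"xyz":[0,0,-2.5],"angular":[0,0,3.4],"claw":8.76}])

```text
t: 0.5
eef_pos: [0.1752, -0.6515, 0.3091]
ee_rot: [3.141, -0.0, -3.124]
force: [-0.4, -1.2, 0.3]
width: 0.0876
gripper_force: 0.0
```

Emit:
servo_tool(targets=[{"xyz":[-2,3.5,0],"angular":[0,0,0],"claw":8.76},{"xyz":[-2,3.5,0],"angular":[0,0,0],"claw":8.76},{"xyz":[-2,3.5,0],"angular":[0,0,0],"claw":8.76},{"xyz":[-2,3.5,0],"angular":[0,0,0],"claw":8.76},{"xyz":[-2,3.5,0],"angular":[0,0,0],"claw":8.76},{"xyz":[-2,3.5,0],"angular":[0,0,0],"claw":8.76},{"xyz":[-2,3.5,0],"angular":[0,0,0],"claw":8.76},{"xyz":[-2,3.5,0],"angular":[0,0,0],"claw":8.76},{"xyz":[-2,3.5,0],"angular":[0,0,0],"claw":8.76},{"xyz":[-2,3.5,0],"angular":[0,0,0],"claw":8.76},{"xyz":[-2,3.5,0],"angular":[0,0,0],"claw":8.76},{"xyz":[-2,3.5,0],"angular":[0,0,0],"claw":8.76},{"xyz":[-2,3.5,0],"angular":[0,0,0],"claw":8.76},{"xyz":[-2,3.5,0],"angular":[0,0,0],"claw":8.76},{"xyz":[-2,3.5,0],"angular":[0,0,0],"claw":8.76},{"xyz":[-2,3.5,0],"angular":[0,0,0],"claw":8.76},{"xyz":[-2,3.5,0],"angular":[0,0,0],"claw":8.76},{"xyz":[-2,3.5,0],"angular":[0,0,0],"claw":8.76},{"xyz":[-2,3.5,0],"angular":[0,0,0],"claw":8.76},{"xyz":[0,0,0],"angular":[0,0,0],"claw":8.76}])

```text
t: 2.5
eef_pos: [0.5432, 0.0242, 0.3072]
ee_rot: [-3.141, -0.002, -3.118]
force: [-0.4, -0.3, -0.4]
width: 0.0875
gripper_force: 0.0
```

Emit:
servo_tool(targets=[{"xyz":[-1.2,2.3,0],"angular":[0,0,0],"claw":8.76},{"xyz":[-1.1,2.2,0],"angular":[0,0,0],"claw":8.76},{"xyz":[0,0,2.5],"angular":[0,0,0],"claw":8.76},{"xyz":[0,0,2.5],"angular":[0,0,0],"claw":8.76},{"xyz":[0,0,2.5],"angular":[0,0,0],"claw":8.76},{"xyz":[0,0,2.5],"angular":[0,0,0],"claw":8.76},{"xyz":[0,0,0],"angular":[0,0,0],"claw":8.76},{"xyz":[0,0,0],"angular":[0,0,0],"claw":8.76}])

```text
t: 3.3
eef_pos: [0.5642, 0.0662, 0.209]
ee_rot: [-3.141, -0.0, -3.121]
force: [0.0, -0.9, 0.3]
width: 0.0874
gripper_force: 0.0
```

Run:
```python
from h import *
f=grab('wrist');cv2.imwrite('pics/w1.png',f['color'])
s=monitor.get_state();p=s['eef_pos'];print(p,s['ee_rot'])
print(proj(f,[.5655,.070,.15]),proj(f,[p[0],p[1],.15]))
hsv=cv2.cvtColor(f['color'],cv2.COLOR_BGR2HSV)
```

```text
[0.5647245  0.06637736 0.20993601] [-3.14152388e+00  1.32916573e-03 -3.12115820e+00]
[264.62787858 206.73939034] [260.39169756 205.78005505]
```

View pics/w1.png

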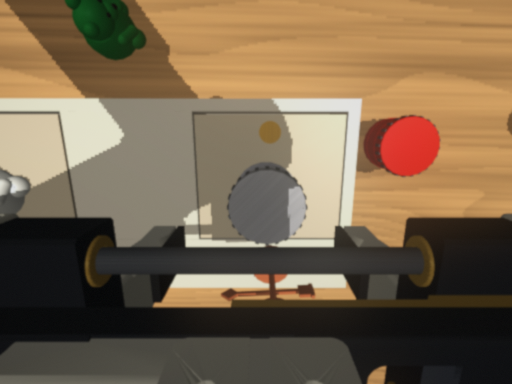

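The canister cap is centred at about (267,204), 3 px from the prediction, so the jaws need to go about 5.5 mm further left. The bear stays clear at the left edge of the picture.

Emit:
servo_tool(targets=[{"xyz":[0.1,0.6,0],"angular":[0,0,0],"claw":8.76},{"xyz":[0,0,0],"angular":[0,0,0],"claw":8.76},{"xyz":[0,0,1.5],"angular":[0,0,0],"claw":8.76},{"xyz":[0,0,1.5],"angular":[0,0,0],"claw":8.76},{"xyz":[0,0,1.5],"angular":[0,0,0],"claw":8.76},{"xyz":[0,0,1.5],"angular":[0,0,0],"claw":8.76},{"xyz":[0,0,1.5],"angular":[0,0,0],"claw":8.76},{"xyz":[0,0,1.3],"angular":[0,0,0],"claw":8.76},{"xyz":[0,0,0],"angular":[0,0,0],"claw":8.76},{"xyz":[0,0,0],"angular":[0,0,0],"claw":8.76}])

```text
t: 4.35
eef_pos: [0.5631, 0.0723, 0.1211]
ee_rot: [-3.141, 0.0, -3.121]
force: [0.3, 0.0, 1.1]
width: 0.0877
gripper_force: 0.0
```

Emit:
servo_tool(targets=[{"xyz":[0,-0.5,0],"angular":[0,0,0],"claw":8.76},{"xyz":[0,-0.5,0],"angular":[0,0,0],"claw":8.76},{"xyz":[0,-0.5,0],"angular":[0,0,0],"claw":8.76},{"xyz":[0,-0.5,0],"angular":[0,0,0],"claw":8.76},{"xyz":[0,-0.5,0],"angular":[0,0,0],"claw":8.76},{"xyz":[0,-0.5,0],"angular":[0,0,0],"claw":8.76},{"xyz":[0,-0.5,0],"angular":[0,0,0],"claw":8.76},{"xyz":[0,-0.5,0],"angular":[0,0,0],"claw":8.76},{"xyz":[0,-0.5,0],"angular":[0,0,0],"claw":8.76},{"xyz":[0,-0.5,0],"angular":[0,0,0],"claw":8.76}])

```text
t: 5.35
eef_pos: [0.5638, 0.0218, 0.1207]
ee_rot: [3.142, 0.0, -3.121]
force: [0.2, 2.2, 2.0]
width: 0.0877
gripper_force: 1.4
```

Run:
```python
from h import *
s=monitor.get_state();print(s['eef_pos'],s['force'],s['width'],s['ee_rot'])
a=grab('wrist')['color'];b=grab('top')['color']
cv2.imwrite('pics/p1.png',cv2.resize(np.hstack([a,b]),(800,300),interpolation=cv2.INTER_AREA))
```

```text
[0.56382538 0.02177122 0.12069154] [0.16564619 2.24967394 2.04433959] 0.0877025472821014 [ 3.14157527e+00  6.05860933e-05 -3.12135360e+00]
```

View pics/p1.png

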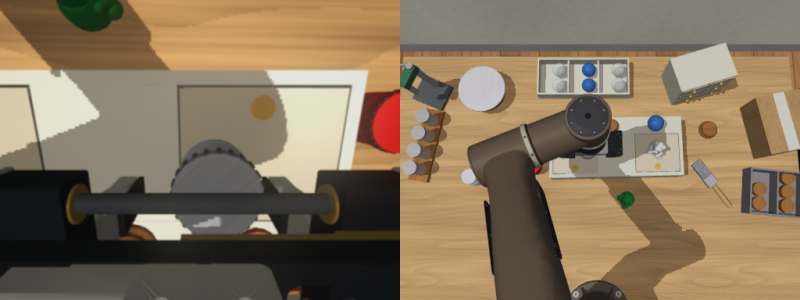

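The tin moves with the robot-left finger (centre about (218,190) in the left picture) and the 2.2 N push is steady. About 8 cm remain.

Emit:
servo_tool(targets=[{"xyz":[0,-0.5,0],"angular":[0,0,0],"claw":8.76},{"xyz":[0,-0.5,0],"angular":[0,0,0],"claw":8.76},{"xyz":[0,-0.5,0],"angular":[0,0,0],"claw":8.76},{"xyz":[0,-0.5,0],"angular":[0,0,0],"claw":8.76},{"xyz":[0,-0.5,0],"angular":[0,0,0],"claw":8.76},{"xyz":[0,-0.5,0],"angular":[0,0,0],"claw":8.76},{"xyz":[0,-0.5,0],"angular":[0,0,0],"claw":8.76},{"xyz":[0,-0.5,0],"angular":[0,0,0],"claw":8.76},{"xyz":[0,-0.5,0],"angular":[0,0,0],"claw":8.76},{"xyz":[0,-0.5,0],"angular":[0,0,0],"claw":8.76},{"xyz":[0,-0.5,0],"angular":[0,0,0],"claw":8.76},{"xyz":[0,-0.5,0],"angular":[0,0,0],"claw":8.76},{"xyz":[0,-0.5,0],"angular":[0,0,0],"claw":8.76},{"xyz":[0,-0.5,0],"angular":[0,0,0],"claw":8.76},{"xyz":[0,-0.5,0],"angular":[0,0,0],"claw":8.76},{"xyz":[0,-0.5,0],"angular":[0,0,0],"claw":8.76}])

```text
t: 7.05
eef_pos: [0.5654, -0.0582, 0.1206]
ee_rot: [3.142, -0.0, -3.121]
force: [-0.3, 1.0, 0.3]
width: 0.0881
gripper_force: 0.7
```

Emit:
servo_tool(targets=[{"xyz":[0,0,0],"angular":[0,0,0],"claw":8.76},{"xyz":[0,0.5,0],"angular":[0,0,0],"claw":8.76},{"xyz":[0,0.4,0],"angular":[0,0,0],"claw":8.76},{"xyz":[0,0,0],"angular":[0,0,0],"claw":8.76},{"xyz":[0,0,-1],"angular":[0,0,0],"claw":8.76},{"xyz":[0,0,-2],"angular":[0,0,0],"claw":8.76},{"xyz":[0,0,-2],"angular":[0,0,0],"claw":8.76},{"xyz":[0,0,-2],"angular":[0,0,0],"claw":8.76},{"xyz":[0,0,-2],"angular":[0,0,0],"claw":8.76},{"xyz":[0,0,-1],"angular":[0,0,0],"claw":8.76},{"xyz":[0,0,0],"angular":[0,0,0],"claw":8.76},{"xyz":[0,0,0],"angular":[0,0,0],"claw":8.76}])

```text
t: 8.25
eef_pos: [0.5649, -0.0487, 0.2202]
ee_rot: [3.141, -0.0, -3.122]
force: [-0.2, 0.6, -1.0]
width: 0.0874
gripper_force: 0.0
```

Run:
```python
from h import *
s=monitor.get_state();print(s['eef_pos'],s['force'],s['ee_rot'])
f=grab('wrist');cv2.imwrite('pics/w2.png',f['color'])
print('cab y=0,20 at top',[proj(f,[.588-.02,-.0683+y,.15]) for y in (0,.02)],'expected spot',proj(f,[.5044,.072,.09]))
```

```text
[ 0.5648512  -0.04872447  0.22016731] [-0.20715323  0.55564572 -1.0264106 ] [ 3.14130227e+00 -4.96234396e-04 -3.12151462e+00]
cab y=0,20 at top [array([238.00805075, 204.60302288]), array([260.48547441, 205.03803107])] expected spot [377.3933309  132.27673974]
```

View pics/w2.png

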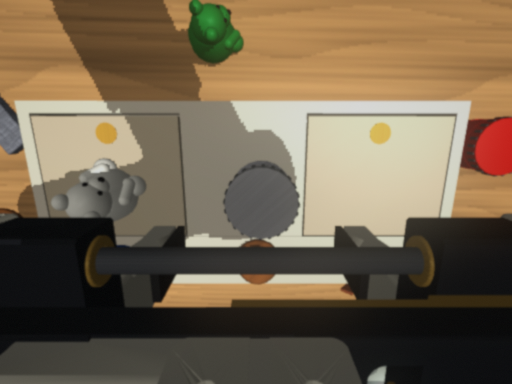

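The canister cap is at about (261,201), which puts it near cabinet y +18 to +21 mm, wholly on the deck and clear of the left lid edge (u≈303). The bear is untouched at (105,195). The left brass spot at (380,133) matches its measured position. Next I close the fingers and turn the hand 90° so its body clears the tin.

Emit:
servo_tool(targets=[{"xyz":[1.5,3.1,0],"angular":[0,0,0],"claw":0},{"xyz":[1.5,3.1,0],"angular":[0,0,0],"claw":0},{"xyz":[1.5,3.1,0],"angular":[0,0,0],"claw":0},{"xyz":[1.4,3.0,0],"angular":[0,0,0],"claw":0},{"xyz":[0,0,0],"angular":[0,0,-8.2],"claw":0},{"xyz":[0,0,0],"angular":[0,0,-8.2],"claw":0},{"xyz":[0,0,0],"angular":[0,0,-8.2],"claw":0},{"xyz":[0,0,0],"angular":[0,0,-8.2],"claw":0},{"xyz":[0,0,0],"angular":[0,0,-8.2],"claw":0},{"xyz":[0,0,0],"angular":[0,0,-8.2],"claw":0},{"xyz":[0,0,0],"angular":[0,0,-8.2],"claw":0},{"xyz":[0,0,0],"angular":[0,0,-8.2],"claw":0},{"xyz":[0,0,0],"angular":[0,0,-8.2],"claw":0},{"xyz":[0,0,0],"angular":[0,0,-8.2],"claw":0},{"xyz":[0,0,0],"angular":[0,0,-8.2],"claw":0},{"xyz":[0,0,0],"angular":[0,0,0],"claw":0},{"xyz":[0,0,0],"angular":[0,0,0],"claw":0}])

```text
t: 10.0
eef_pos: [0.5034, 0.0728, 0.2199]
ee_rot: [3.14, -0.001, -1.551]
force: [0.7, -0.6, 0.2]
width: 0.0002
gripper_force: 0.0
```

Closed fingers reach ±21 mm along x and would catch the fixed front rim, so I press 10 mm behind the spot centre. The footprint still covers the whole spot.

Emit:
servo_tool(targets=[{"xyz":[0,-1,0],"angular":[0,0,0],"claw":0},{"xyz":[0,0,2],"angular":[0,0,0],"claw":0},{"xyz":[0,0,2],"angular":[0,0,0],"claw":0},{"xyz":[0,0,2],"angular":[0,0,0],"claw":0},{"xyz":[0,0,2],"angular":[0,0,0],"claw":0},{"xyz":[0,0,1.5],"angular":[0,0,0],"claw":0},{"xyz":[0,0,0.7],"angular":[0,0,0],"claw":0},{"xyz":[0,0,0],"angular":[0,0,0],"claw":0},{"xyz":[0,0,0],"angular":[0,0,0],"claw":0}])

```text
t: 10.9
eef_pos: [0.5144, 0.0733, 0.1192]
ee_rot: [-3.141, -0.0, -1.548]
force: [0.5, -0.1, -0.1]
width: 0.0002
gripper_force: 0.0
```

Emit:
servo_tool(targets=[{"xyz":[0,0,0.2],"angular":[0,0,0],"claw":0},{"xyz":[0,0,0.2],"angular":[0,0,0],"claw":0},{"xyz":[0,0,0.2],"angular":[0,0,0],"claw":0},{"xyz":[0,0,0.2],"angular":[0,0,0],"claw":0},{"xyz":[0,0,0],"angular":[0,0,0],"claw":0}])

```text
t: 11.4
eef_pos: [0.5136, 0.0731, 0.1104]
ee_rot: [3.141, -0.0, -1.547]
force: [-0.8, -0.5, -0.5]
width: 0.0003
gripper_force: 0.0
```

Emit:
servo_tool(targets=[{"xyz":[0,0,0.1],"angular":[0,0,0],"claw":0},{"xyz":[0,0,0.1],"angular":[0,0,0],"claw":0},{"xyz":[0,0,0.1],"angular":[0,0,0],"claw":0},{"xyz":[0,0,0],"angular":[0,0,0],"claw":0}])

```text
t: 11.8
eef_pos: [0.5137, 0.0732, 0.1075]
ee_rot: [3.141, -0.0, -1.547]
force: [-0.5, -0.1, 0.1]
width: 0.0007
gripper_force: 0.0
```

Emit:
servo_tool(targets=[{"xyz":[0,0,0.1],"angular":[0,0,0],"claw":0},{"xyz":[0,0,0.1],"angular":[0,0,0],"claw":0},{"xyz":[0,0,0],"angular":[0,0,0],"claw":0}])

```text
t: 12.1
eef_pos: [0.5137, 0.0731, 0.1055]
ee_rot: [3.141, -0.0, -1.547]
force: [-0.0, -0.2, 0.1]
width: 0.0005
gripper_force: 0.0
```

Run:
```python
from h import *
s=monitor.get_state();print(s['eef_pos'],s['force'])
f=grab('wrist')['color'];g=grab('scene')['color'][120:280,150:350]
cv2.imwrite('pics/p3.png',np.hstack([cv2.resize(f,(400,300)),cv2.resize(g,(375,300),interpolation=cv2.INTER_CUBIC)]))
```

```text
[0.51366164 0.073139   0.10549109] [-0.00750103 -0.1940403   0.14349456]
```

View pics/p3.png

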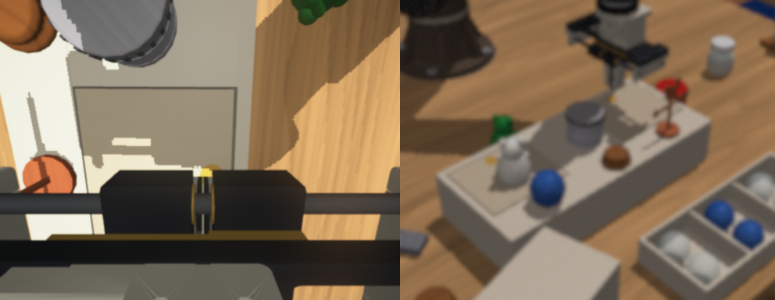

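The wrist view has the fingers at (203,200) over the lid front, with the spot just beyond at (210,170). There is still no contact force, so I keep going down in small steps.

Emit:
servo_tool(targets=[{"xyz":[0,0,0.1],"angular":[0,0,0],"claw":0},{"xyz":[0,0,0.1],"angular":[0,0,0],"claw":0},{"xyz":[0,0,0],"angular":[0,0,0],"claw":0}])

```text
t: 12.5
eef_pos: [0.5136, 0.0732, 0.1035]
ee_rot: [3.141, -0.0, -1.547]
force: [-0.4, -0.0, 0.0]
width: 0.0007
gripper_force: 0.0
```

Run:
```python
from h import *
f=grab('scene')
u,v=proj(f,[.5136,.0732,.09]).astype(int);print(u,v,[np.round(proj(f,p),1) for p in ([.5136,.0732,.0815],[.5136,.0732,.09],[.5136,.0732,.1015])])
O=np.array([.5882,-.0683]);c,s=np.cos(.0198),np.sin(.0198)
W=lambda x,y,z=.09:np.append(O+[c*x-s*y,s*x+c*y],z)
print('lid corners',[np.round(proj(f,W(x,y)),1).tolist() for x in(-.097,.033) for y in(.067,.217)])
x0,y0=u-50,v-45
cv2.imwrite('pics/z.png',cv2.resize(f['color'][y0:y0+75,x0:x0+100],None,fx=8,fy=8,interpolation=cv2.INTER_CUBIC));print(x0,y0)
```

```text
264 173 [array([264.3, 175.4]), array([264.4, 173.4]), array([264.4, 170.7])]
lid corners [[243.9, 178.4], [273.8, 163.4], [269.9, 194.9], [299.9, 177.9]]
214 128
```

View pics/z.png

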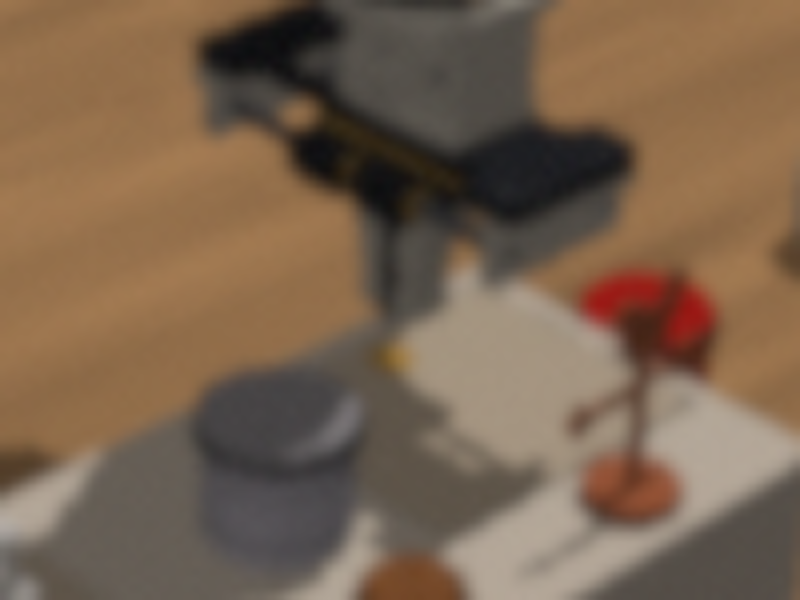

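Run:
```python
from h import *
f=grab('wrist');g=grab('scene');s=monitor.get_state();p=s['eef_pos'];print(p,s['q'],s['force'])
print('wrist cam at',-np.array(f['R']).T@f['t']-p)
for dz in(.02,.0,-.022,-.05): print(dz,proj(f,p+[0,0,dz]),proj(g,p+[0,0,dz]))
hsv=cv2.cvtColor(f['color'],cv2.COLOR_BGR2HSV);m=cv2.inRange(hsv,(15,150,90),(32,255,255));m[:150]=0;m[300:]=0;m[:,:200]=0;m[:,330:]=0
n,l,st,ce=cv2.connectedComponentsWithStats(m)
for i in range(1,n):
    if st[i,4]>15: print(st[i],ce[i],ray(f,*ce[i],.09))
cv2.imwrite('pics/w4.png',cv2.resize(f['color'][150:300,160:360],None,fx=4,fy=4))
```

```text
[0.5137714  0.07320886 0.10365063] [ 5.20109677e-01  2.00095505e-01 -4.72432398e-01  1.17590769e-05
 -8.98299545e-01 -4.96416997e-01] [-0.15064109 -0.73989189  0.19519095]
wrist cam at [ 0.00106399 -0.06889574  0.1757218 ]
0.02 [258.20976297 243.58969911] [264.65433093 165.50320757]
0.0 [258.31200477 231.00536045] [264.49297689 170.2477669 ]
-0.022 [258.40258352 219.8565559 ] [264.31889669 175.36653417]
-0.05 [258.4942242 208.5770459] [264.10234234 181.73423908]
[257 212  25  15 205] [266.67804878 219.02439024] [0.50808778 0.06955303 0.09      ]
[245 238   4  46 109] [246.36697248 260.50458716] [0.52178683 0.10148156 0.09      ]
[271 238   4  47 134] [271.97014925 260.71641791] [0.50330035 0.10120946 0.09      ]
```

View pics/w4.png

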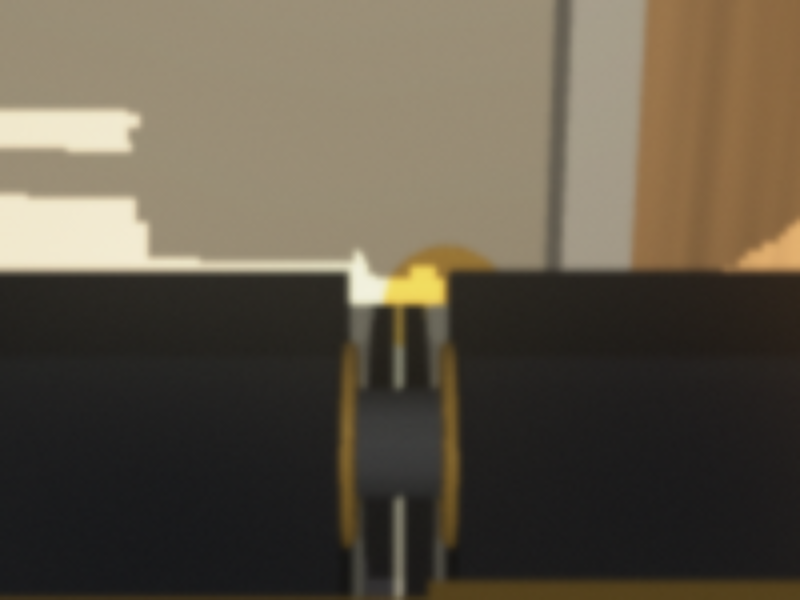

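Both views put the closed fingertips around z 0.113, about 2 cm above the lid and higher than the nominal 22 mm offset suggests. Nothing touches yet, so I continue down gently, watching the force.

Emit:
servo_tool(targets=[{"xyz":[0,0,0.2],"angular":[0,0,0],"claw":0},{"xyz":[0,0,0.2],"angular":[0,0,0],"claw":0},{"xyz":[0,0,0.2],"angular":[0,0,0],"claw":0},{"xyz":[0,0,0],"angular":[0,0,0],"claw":0}])

```text
t: 13.05
eef_pos: [0.5135, 0.0731, 0.0973]
ee_rot: [3.141, -0.0, -1.547]
force: [-0.2, 0.6, 0.2]
width: 0.0005
gripper_force: 0.0
```

Emit:
servo_tool(targets=[{"xyz":[0,0,0.2],"angular":[0,0,0],"claw":0},{"xyz":[0,0,0.2],"angular":[0,0,0],"claw":0},{"xyz":[0,0,0.2],"angular":[0,0,0],"claw":0},{"xyz":[0,0,0],"angular":[0,0,0],"claw":0}])

```text
t: 13.45
eef_pos: [0.5135, 0.0731, 0.0913]
ee_rot: [3.141, -0.0, -1.547]
force: [-0.1, 0.5, -1.0]
width: 0.0002
gripper_force: 0.0
```

Emit:
servo_tool(targets=[{"xyz":[0,0,0.2],"angular":[0,0,0],"claw":0},{"xyz":[0,0,0.2],"angular":[0,0,0],"claw":0},{"xyz":[0,0,0.1],"angular":[0,0,0],"claw":0},{"xyz":[0,0,0],"angular":[0,0,0],"claw":0}])

```text
t: 13.85
eef_pos: [0.5136, 0.0731, 0.0865]
ee_rot: [3.141, -0.0, -1.547]
force: [-0.1, -0.1, 0.9]
width: 0.0004
gripper_force: 0.0
```

Run:
```python
from h import *
g=grab('scene');s=monitor.get_state();p=s['eef_pos'];print(p,s['force'])
a=g['color'][128:203,214:314]
cv2.imwrite('pics/z2.png',cv2.resize(a,None,fx=8,fy=8,interpolation=cv2.INTER_CUBIC))
```

```text
[0.51372557 0.07317893 0.08657763] [-0.6330143   0.21676808  0.17545874]
```

View pics/z2.png

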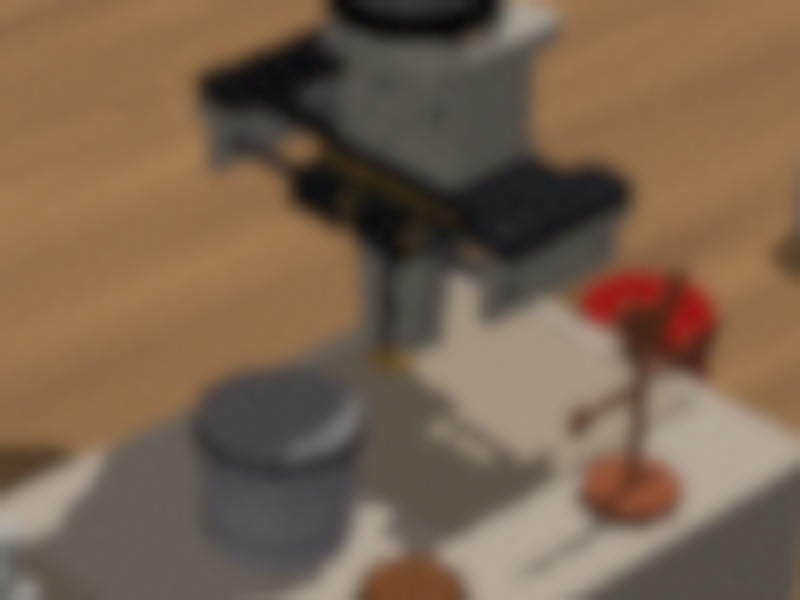

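The fingertips at zoom (400,350) are about 1 cm above the contact point, just past the brass spot at (393,360). I continue in small force-checked steps.

Emit:
servo_tool(targets=[{"xyz":[0,0,0.2],"angular":[0,0,0],"claw":0},{"xyz":[0,0,0.2],"angular":[0,0,0],"claw":0},{"xyz":[0,0,0.1],"angular":[0,0,0],"claw":0},{"xyz":[0,0,0],"angular":[0,0,0],"claw":0}])

```text
t: 14.3
eef_pos: [0.5136, 0.0732, 0.0814]
ee_rot: [3.141, -0.0, -1.547]
force: [-0.2, -0.6, 0.3]
width: 0.0003
gripper_force: 0.0
```

Emit:
servo_tool(targets=[{"xyz":[0,0,0.1],"angular":[0,0,0],"claw":0},{"xyz":[0,0,0.1],"angular":[0,0,0],"claw":0},{"xyz":[0,0,0.1],"angular":[0,0,0],"claw":0},{"xyz":[0,0,0],"angular":[0,0,0],"claw":0}])

```text
t: 14.7
eef_pos: [0.5137, 0.0732, 0.0785]
ee_rot: [3.141, -0.0, -1.547]
force: [-0.1, 0.7, 0.2]
width: 0.0006
gripper_force: 0.0
```

Emit:
servo_tool(targets=[{"xyz":[0,0,0.1],"angular":[0,0,0],"claw":0},{"xyz":[0,0,0.1],"angular":[0,0,0],"claw":0},{"xyz":[0,0,0.1],"angular":[0,0,0],"claw":0},{"xyz":[0,0,0],"angular":[0,0,0],"claw":0}])

```text
t: 15.1
eef_pos: [0.5137, 0.0732, 0.0755]
ee_rot: [3.141, -0.0, -1.547]
force: [-0.1, 0.3, 0.6]
width: 0.0008
gripper_force: 0.0
```

Emit:
servo_tool(targets=[{"xyz":[0,0,0.1],"angular":[0,0,0],"claw":0},{"xyz":[0,0,0.1],"angular":[0,0,0],"claw":0},{"xyz":[0,0,0],"angular":[0,0,0],"claw":0}])

```text
t: 15.4
eef_pos: [0.5136, 0.0732, 0.0735]
ee_rot: [3.141, -0.0, -1.547]
force: [0.6, 0.4, -0.3]
width: 0.0008
gripper_force: 0.0
```

Emit:
servo_tool(targets=[{"xyz":[0,0,0.1],"angular":[0,0,0],"claw":0},{"xyz":[0,0,0.1],"angular":[0,0,0],"claw":0},{"xyz":[0,0,0],"angular":[0,0,0],"claw":0}])

```text
t: 15.7
eef_pos: [0.5138, 0.0732, 0.0718]
ee_rot: [-3.141, -0.0, -1.547]
force: [-2.3, 0.3, 3.1]
width: 0.0004
gripper_force: 1.7
```

Emit:
servo_tool(targets=[{"xyz":[0,0,0.1],"angular":[0,0,0],"claw":0},{"xyz":[0,0,0.1],"angular":[0,0,0],"claw":0},{"xyz":[0,0,0],"angular":[0,0,0],"claw":0}])

```text
t: 16.0
eef_pos: [0.5137, 0.0732, 0.0696]
ee_rot: [3.142, 0.0, -1.547]
force: [-1.9, 0.4, 3.7]
width: 0.0005
gripper_force: 1.9
```

Emit:
servo_tool(targets=[{"xyz":[0,0,0.1],"angular":[0,0,0],"claw":0},{"xyz":[0,0,0.1],"angular":[0,0,0],"claw":0},{"xyz":[0,0,0],"angular":[0,0,0],"claw":0}])

```text
t: 16.3
eef_pos: [0.5138, 0.0732, 0.0678]
ee_rot: [-3.142, -0.0, -1.547]
force: [-2.4, -0.5, 6.1]
width: 0.0004
gripper_force: 3.3
```

Contact came at TCP z about 0.0725, and the lid is now yielding at about 4 N as described. I press on to the stop.

Emit:
servo_tool(targets=[{"xyz":[0,0,0.1],"angular":[0,0,0],"claw":0},{"xyz":[0,0,0],"angular":[0,0,0],"claw":0},{"xyz":[0,0,0],"angular":[0,0,0],"claw":0}])

```text
t: 16.6
eef_pos: [0.5138, 0.0732, 0.0676]
ee_rot: [-3.141, -0.0, -1.547]
force: [-6.1, -0.0, 14.5]
width: 0.0006
gripper_force: 7.4
```

14.5 N means the lid is on its stop. Now straight up and away.

Emit:
servo_tool(targets=[{"xyz":[0,0,-0.5],"angular":[0,0,0],"claw":0},{"xyz":[0,0,-1],"angular":[0,0,0],"claw":0},{"xyz":[0,0,-1.5],"angular":[0,0,0],"claw":0},{"xyz":[0,0,-2],"angular":[0,0,0],"claw":0},{"xyz":[0,0,-2.5],"angular":[0,0,0],"claw":0},{"xyz":[0,0,-3],"angular":[0,0,0],"claw":0},{"xyz":[0,0,-3],"angular":[0,0,0],"claw":0},{"xyz":[0,0,-3],"angular":[0,0,0],"claw":0},{"xyz":[0,0,-3],"angular":[0,0,0],"claw":0},{"xyz":[0,3,0],"angular":[0,0,0],"claw":0},{"xyz":[-3,1,0],"angular":[0,0,0],"claw":0},{"xyz":[-3,0,0],"angular":[0,0,0],"claw":0},{"xyz":[-3,0,0],"angular":[0,0,0],"claw":0},{"xyz":[-3,0,0],"angular":[0,0,0],"claw":0},{"xyz":[-3,0,0],"angular":[0,0,0],"claw":0},{"xyz":[-3,0,0],"angular":[0,0,0],"claw":0},{"xyz":[0,0,0],"angular":[0,0,0],"claw":0},{"xyz":[0,0,0],"angular":[0,0,0],"claw":0}])

```text
t: 18.4
eef_pos: [0.4692, 0.2527, 0.2614]
ee_rot: [3.141, -0.001, -1.546]
force: [0.4, -0.7, 0.4]
width: 0.0
gripper_force: 0.0
```

Run:
```python
from h import *
import pickle
f=grab('top');g=grab('scene');s=monitor.get_state();print(s['eef_pos'],s['force'])
O=np.array([.5882,-.0683]);c,sn=np.cos(.0198),np.sin(.0198);ex=np.array([c,sn]);ey=np.array([-sn,c])
for n,q in(('top',f),('scene',g)):
  hsv=cv2.cvtColor(q['color'],cv2.COLOR_BGR2HSV);q['h']=hsv
  e=[np.round(proj(q,np.append(O-.081*ex+.142*ey,.09)),1)]
  a=.3;e.append(np.round(proj(q,np.append(O+(.033-.114*np.cos(a))*ex+.142*ey,.09+.114*np.sin(a))),1));print(n,'spot expected shut/open',e)
  m=cv2.inRange(hsv,(15,130,80),(32,255,255));C=e[1].astype(int);w=np.zeros_like(m);w[C[1]-22:C[1]+22,C[0]-18:C[0]+18]=255
  k,l,st,ce=cv2.connectedComponentsWithStats(m&w);print([(st[i,4],ce[i].round(1)) for i in range(1,k) if st[i,4]>4])
h=f['h'];m=cv2.inRange(h,(0,0,60),(180,18,255))
for nm,x0,x1,y0,y1,z in(('can',250,300,172,212,.15),('bear',310,345,170,208,.14)):
  w=np.zeros_like(m);w[y0:y1,x0:x1]=m[y0:y1,x0:x1];w=cv2.morphologyEx(w,cv2.MORPH_OPEN,np.ones((5,5)))
  for k in cv2.findContours(w,0,1)[0]:
    if cv2.contourArea(k)>100:
      (u,v),r=cv2.minEnclosingCircle(k);X=ray(f,u,v,z)[:2]-O;print(nm,u,v,r,X@ex,X@ey)
old=pickle.load(open('f0.pkl','rb'))['top']['color']
d=(cv2.absdiff(old,f['color']).max(2)>50).astype(np.uint8);d=cv2.morphologyEx(d,cv2.MORPH_OPEN,np.ones((3,3)))
k,l,st,ce=cv2.connectedComponentsWithStats(d);print(st[1:][st[1:,4]>20])
```

```text
[0.46937713 0.2517274  0.26167792] [ 0.71907668 -0.67372755  0.16665176]
top spot expected shut/open [array([223.9, 214.5]), array([223.1, 211.3])]
[(np.int32(46), array([222.8, 210.9]))]
scene spot expected shut/open [array([262.4, 172.5]), array([263.6, 165.1])]
[(np.int32(8), array([263.9, 165.1]))]
can 275.5 191.5 30.536962509155273 -0.030478319917667373 0.005801068318048744
bear 327.2469787597656 190.07830810546875 11.911206245422363 -0.028046902230484394 -0.1287798353651042
[[    0   159   150   225 16368]
 [  234   179    13    12   117]
 [  196   182    56    40  1300]
 [  257   188    16    16   131]
 [  191   214     4    12    44]
 [  492   261    13    11   103]
 [  325   267   187    99  8986]
 [  499   317    13    31   293]
 [  187   324   218    60  7137]
 [  487   356    25    28   394]]
```

Run:
```python
from h import *
f=grab('top');O=np.array([.5882,-.0683]);ey=np.array([-.0198,1]);ex=np.array([1,.0198])
c=cv2.resize(cv2.cvtColor(f['color'],cv2.COLOR_BGR2GRAY)[170:215,235:305],None,fx=4,fy=4,interpolation=cv2.INTER_CUBIC)
for u,v,r in cv2.HoughCircles(c,cv2.HOUGH_GRADIENT,1,40,param1=100,param2=15,minRadius=44,maxRadius=58)[0][:3]:
    X=ray(f,235+u/4,170+v/4,.15)[:2]-O;print(235+u/4,170+v/4,r/4,X@ex,X@ey)
print(monitor.get_state()['t'])
```

```text
270.625 188.625 12.4 -0.02277923451458558 0.01807820111651696
18.55
```

The canister is at cabinet (-23, +18) mm, wholly on the deck. The lid is ajar at about 0.3 rad, and the bear has not moved.

```bash
python3 -c "from station import order; print(order.job_done())"
```

```text
the job is handed in; nothing more can be done
None
```

The job is handed in after 18.6 s on the robot's clock: the canister stands wholly on the middle deck, 18 mm off its centre line, the left lid is sprung ajar at about 0.3 rad, and the bear still sits on its own lid, which I never touched.

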